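# Swing the pill organizer home and latch it

## Task

The clear pill organizer hangs on a steel pin at one corner and has been left swung out: push it near its free end so that it pivots about the pin until it meets the black rubber stop in front of the aluminium rail, and keep pressing it lightly there for a moment (about 8 N, never hard). Then slide the red latch fully across in front of it so it cannot swing out, and let go of everything. Be gentle with organizer and latch, and leave the tin, vase, turtle and remote alone.

Things in the scene. Friction and masses are not known exactly. Their poses are not given: they have to be found in the camera images.
- dock: Fixed hardware on the shelf. Origin: foot of the upright steel pin (10 mm thick; 20 mm head at z 31-35 mm), on the shelf top, z 0. In its frame, mm: aluminium rail x 30 to 45, y -160 to 30, 30 high; latch bed x -73 to -37, y -222 to -160, 5 high, with side cheeks to z 15. x points from the swung-out side to the rail, y along the rail.
- organizer: Clear pill organizer, blue pinned end, 60 x 160 x 28 mm, 0.14-0.28 kg, slides on the shelf at 0.5-2 N, stays where left. Origin: shelf level, centre of its pin hole (0.8 mm play; pin head keeps it down). Own frame, mm: x -45 to 15, y -145 (free end) to 15. Axes equal the dock's when home; starts 0.45-0.95 rad clockwise from above, free end away from the rail. Push its long face at x -45.
- free_corner (a point): Point on the organizer at the free corner of its pushed face: organizer x -45 mm, y -145 mm, 14 mm up.
- stop: Fixed, stiff black rubber block 15 x 16 x 22 mm (z 2-24 mm) between rail and organizer; origin its centre, at dock x 22.5, y -125 mm, 13 mm up. The home organizer's long face at its x +15 mm touches it. The press must exceed 2 N there for 0.3 s; over 20 N is too hard.
- stop_face (a point): Centre of the stop's contact face, dock x 15 mm, y -125 mm, 13 mm up; it looks to dock -x.
- latch: Red latch sliding 30 mm along dock +y. Origin: below the tongue's nose, at shelf level: dock x -55 mm, y -157 mm open (starts up to 5 mm from there), -127 mm fully closed at a hard end. Tongue 14 mm wide (dock x -62 to -48), z 5-19 mm: passes 3 mm clear before the home organizer, else runs into its end. Friction 2.5 N; stays where left; over 20 N is too hard.
- latch_post (a point): Point on the centre line of the latch's upright red post (14 mm thick, z 18-50 mm), 35 mm above the shelf and 43 mm behind the nose (dock x -55 mm, y -200 mm open, -170 mm closed). Push the post towards dock +y.
- tin: Round aluminium tin, 71 mm wide, 35 mm high, origin centre of its underside. Bystander.
- vase: Empty green glass bud vase, 64 mm wide, 120 mm high, origin centre of its underside. Bystander, fragile.
- turtle: Small ceramic turtle, blue shell, about 90 x 60 x 35 mm, origin under its middle. Bystander.
- remote: White fan remote, 140 x 40 x 18 mm, long along its x, origin centre of its underside. Bystander.
Not all that is in view belongs to the job. Leave any purple look-alike of the organizer alone.

How it is judged:
By the outcome, as a careful person would: the job done as asked, in the order asked, and still so for the second after the job is handed in, with the robot touching nothing.
It also fails if it takes over 72 s, if anything falls off the work surface, if the arm or the gripper's body presses on something with over 40 N, if the wrist force passes 120 N, or if a joint passes its speed limit or range.

## Robot

A 6-joint arm with a two-finger parallel gripper is mounted at the origin on the work surface. World frame = base frame: x ahead of the robot, y to its left, z up, the work surface at z = 0. Lengths are in m, angles in rad, forces in N, time in s.
With the tool pointing down it reaches from about 0.4 to 0.825 m from the base axis. Payload 7 kg.
Tool frame: the origin (TCP) lies between the finger pads; the fingertips stand 8 mm ahead of it and the grasp point (between the pads) lies 11 mm behind it (arm.finger_overhang is the distance from the TCP to the fingertips, in m); z points along the fingers, y is the line along which they close (so a half turn about z gives the same grasp; the last joint's range is limited). The gripper opens to 88 mm and grips with 3 to 60 N. Pads are 19 mm wide; open, the fingers measure 130 mm over their backs; the gripper's body (78 mm by 193 mm) begins 47 mm behind the grasp point.
Start: joints at [-1.005, 0.359, 0.012, 0, -1.224, -0.288], TCP at [0.185, -0.649, 0.235] pointing down, gripper open.
Joint ranges: [-3.07, 3.07], [-1.43, 2.12], [-1.02, 1.25], [-3.03, 1.67], [-3.05, -0], [-3.03, 3.03]. Speed limits (rad/s): [2.39, 2.39, 3.01, 3.14, 3.14, 3.14].

## Interface

Orientations are given as [roll, pitch, yaw] about the fixed x, y, z axes, in that order (R = Rz(yaw) Ry(pitch) Rx(roll)).
In Python, from station import arm gives the robot as it stands.
- The arm moves only by the tool move_arm, never from a script. Its argument "rows" is text: rows parted by semicolons, each of 7 numbers parted by spaces: the turn, a rotation vector about the tool's x, y, z in degrees, then the shift along the tool's x, y, z in m, then the finger opening in m, from 0 to 0.0876. A call has 1 to 8 rows; each row shifts and turns the commanded pose from where the row before left it, along the tool's axes as they then stand; what a row does not reach is not made up. A row lasts 1/8 s, in which the tool goes at most 62.5 mm and 10.7 degrees, less where a joint would pass 70% of its speed; a pose out of reach is approached as far as the arm can. A call is refused whole if a number of a shift passes 0.0625 or a number of a turn 10.7, either way. A call with a gripper value outside its range is refused whole. The fingers move at their own pace and stop on an object; "squeeze" is the grip in N (left out, the last holds). Time passes only in rows, so rows that do not move let the fingers close. It gives the time, the measured TCP pose, the force, the opening and the grip force at its end, in the units of the state.
- arm.get_state(): the state, without advancing time (a new reading comes with each control period).
- arm.grab_frame(name): name is "side" or "top"; returns (picture, depth): 480x640x3 uint8, blue, green, red; 480x640 float32, m along the optical axis (not along the pixel's ray), 0 where there is no reading.
- arm.camera_model(name): a dict with "mtx" (3x3 intrinsics, pixels), "camera_from_world" (4x4, takes a point from world to camera coordinates). Camera axes: x right, y down, z forward; pixel columns grow to the right and rows downward; lengths in m; the calibration is good to about 2 mm. A picture is of the moment at which its call begins. camera_model takes no time and is no camera call.
- arm.job_done(): hands the job in; it is judged then, once.
The state is a dict: "t": time; "q": joint angles; "qd": joint speeds; "joint_efforts": joint torques, N m; "eef_pos": TCP position; "ee_rot": TCP orientation; "force": force on the tool from outside, world axes, zero at the start; "moment": the same for the moment, N m; "width": finger opening in m; "gripper_force": force on a finger pad.
Only numpy, scipy, OpenCV 4.12 (cv2) and the standard library are available. Lean on these libraries where they do the work, as an engineer would, in place of code of your own. Each camera call takes 0.05 s, during which the arm holds its last target. There are 200 camera calls.

## Working session

There is one attempt and no reset: what is moved stays moved. The work goes in short steps, Python scripts to look and compute and a tool call to move; the robot and the scene stay as the last step left them, time stands still between calls to the robot, and variables do not carry over. Pictures are saved under pics/ and viewed, at most 10 in all, crops included, and the job is handed in when it is done.

Besides the shell and the picture viewer there is one more tool, called after "Emit:" by a JSON object that holds its "fn" and its "kwargs", one argument or row to a line. move_arm: Moves the arm, as the interface text tells. Its arguments: {"type":"object","properties":{"rows":{"type":"string"},"squeeze":{"type":"number"}},"required":["rows"]}

```bash
mkdir -p pics; python3 - <<'E'
from station import arm
import cv2,numpy as np
for n in("side","top"):
    im,d=arm.grab_frame(n); cv2.imwrite(f"pics/{n}0.png",im); np.save(f"pics/{n}0.npy",d)
    c=arm.camera_model(n); print(n,np.round(c["mtx"],1).tolist(),np.round(c["camera_from_world"],3).tolist())
s=arm.get_state(); print(s)
E
```

```text
side [[572.3, 0.0, 319.8], [0.0, 572.3, 235.1], [0.0, 0.0, 1.0]] [[-0.928, -0.373, -0.001, 0.612], [-0.275, 0.686, -0.673, 0.156], [0.252, -0.624, -0.739, 0.819], [0.0, 0.0, 0.0, 1.0]]
top [[496.1, 0.0, 320.3], [0.0, 496.1, 231.3], [0.0, 0.0, 1.0]] [[0.012, -1.0, 0.001, 0.054], [-0.992, -0.012, -0.123, 0.658], [0.123, 0.001, -0.992, 0.689], [0.0, 0.0, 0.0, 1.0]]
{'t': 0.1, 'q': array([-1.00492029e+00,  3.59317642e-01,  1.11691222e-02, -3.13464216e-04,
       -1.22413438e+00, -2.88100844e-01]), 'qd': array([-0.00049029, -0.00262292,  0.00083855,  0.00257522,  0.00116747,
        0.00025607]), 'joint_efforts': array([-1.47923969e-03, -5.84165239e+01,  2.93748808e+01,  7.01557472e+00,
        1.00962940e-02, -5.47640457e-05]), 'eef_pos': array([ 0.18495402, -0.64871877,  0.23372207]), 'ee_rot': array([ 3.14008361e+00, -1.39872922e-04, -2.86392408e+00]), 'force': array([ 0.29944793,  1.01533095, -1.24295197]), 'moment': array([ 0.00393173, -0.02907695,  0.01647804]), 'gripper_force': 0.0, 'width': 0.08764677931532631}
```

View pics/top0.png

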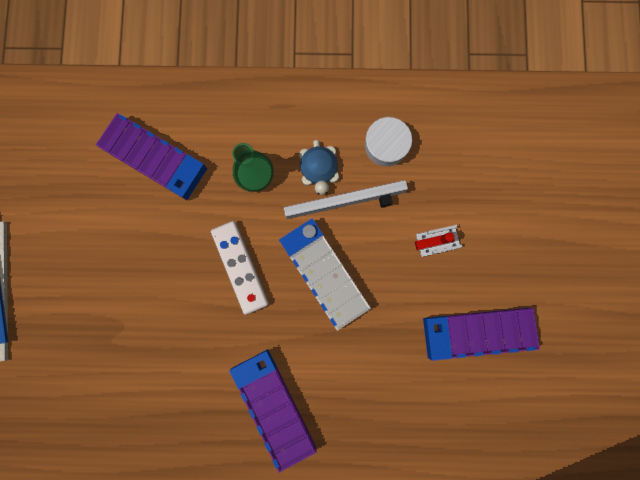

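View pics/side0.png

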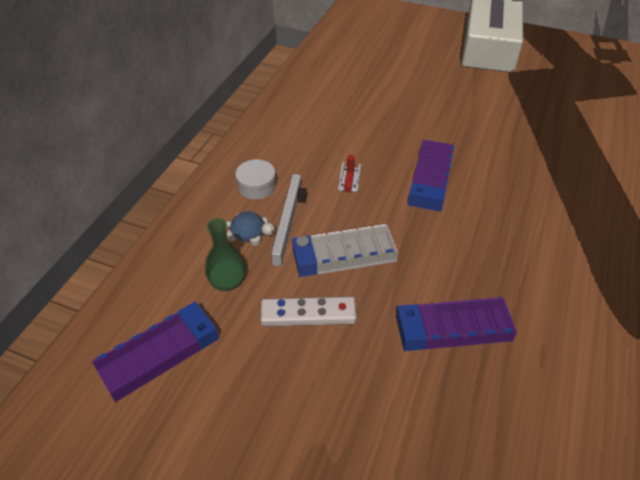

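Candidates (top view): clear organizer with blue pinned end at (325,275). Purple look-alikes are at (150,155), (482,333) and (275,412), and a blue/white object is cut off at (3,290). I choose (325,275), since it is clear, on the pin and beside the rail. Its pin head is at (309,231), the rail runs (285,212)–(408,186), the stop is at (386,201), and the red latch is at (438,240) with its nose on the left.

```bash
cat > h.py <<'E'
from station import arm
import cv2,numpy as np
def cam(n):
    c=arm.camera_model(n); return np.array(c["mtx"]),np.array(c["camera_from_world"])
def plane(n,uv,z):
    K,T=cam(n); R,t=T[:3,:3],T[:3,3]; o=-R.T@t
    uv=np.atleast_2d(uv).astype(float); r=np.c_[uv,np.ones(len(uv))]@np.linalg.inv(K).T@R
    return (o+r*((z-o[2])/r[:,2])[:,None])[:,:2]
def cloud(n,d):
    K,T=cam(n); v,u=np.indices(d.shape); p=np.stack([(u-K[0,2])/K[0,0]*d,(v-K[1,2])/K[1,1]*d,d],-1)
    return (p-T[:3,3])@T[:3,:3]
def proj(n,P):
    K,T=cam(n); p=(np.atleast_2d(P)@T[:3,:3].T+T[:3,3])@K.T; return p[:,:2]/p[:,2:]
E
cat > m.py <<'E'
from h import *
for n in("top","side"):
    im=cv2.imread(f"pics/{n}0.png"); d=np.load(f"pics/{n}0.npy"); P=cloud(n,d); hsv=cv2.cvtColor(im,cv2.COLOR_BGR2HSV)
    H,S,V=cv2.split(hsv); z=P[...,2]; print(n,"invalid",(d==0).mean())
    roi=np.zeros(d.shape,bool)
    if n=="top": roi[178:222,280:415]=1
    else: roi[170:268,268:304]=1
    m=roi&(abs(z-.03)<.004)&(S<70)&(V>90)
    l,num=cv2.connectedComponents(m.astype(np.uint8)); k=np.argmax(np.bincount(l[l>0])); m=l==k
    print("rail",m.sum(),cv2.minAreaRect(P[m][:,:2].astype(np.float32)*1000),np.median(z[m]))
    roi[:]=0
    if n=="top": roi[215:260,400:470]=1
    else: roi[145:205,330:370]=1
    m=roi&((H<8)|(H>172))&(S>150)&(V>60); q=P[m]; 
    print("red",m.sum()); 
    t=q[q[:,2]>.04]; print("post top",t.mean(0)*1000,len(t),t[:,2].max())
    t=q[(q[:,2]<.024)&(q[:,2]>.014)]; print("tongue",cv2.minAreaRect(t[:,:2].astype(np.float32)*1000))
    roi[:]=0
    if n=="top": roi[212:340,272:380]=1
    else: roi[220:280,288:402]=1
    m=roi&(z>.02)&(z<.045)
    l,num=cv2.connectedComponents(m.astype(np.uint8)); k=np.argmax(np.bincount(l[l>0])); m=l==k
    t=P[m]; r=cv2.minAreaRect(t[:,:2].astype(np.float32)*1000); print("org",m.sum(),r,cv2.boxPoints(r).round().tolist(),np.percentile(t[:,2],[5,50,95]))
    h=t[t[:,2]>.0325]; print("head",len(h),np.median(h,0)*1000)
im=cv2.imread("pics/top0.png")[170:345,270:470]; cv2.imwrite("pics/crop.png",cv2.resize(im,None,fx=3.4,fy=3.4,interpolation=2))
E
python3 m.py
```

```text
top invalid 0.004114583333333333Traceback (most recent call last):
  File "m.py", line 9, in <module>
    l,num=cv2.connectedComponents(m.astype(np.uint8)); k=np.argmax(np.bincount(l[l>0])); m=l==k
                                                                               ~^^^^^
TypeError: 'int' object is not subscriptable
```

```bash
sed -i 's/l,num=cv2/_,l=cv2/' m.py; python3 m.py
```

```text
top invalid 0.004114583333333333
rail 1201 ((709.8123779296875, 24.93658447265625), (15.174488067626953, 189.4740753173828), 13.487509727478027) 0.0295694337943561
red 344
post top [ 647.83338275 -119.14322752   66.89211202] 79 0.7644001175893758
tongue ((647.2310791015625, -110.05145263671875), (13.251823425292969, 55.585418701171875), 13.683701515197754)
org 4341 ((595.77490234375, 55.73893737792969), (159.9363555908203, 60.0102653503418), 33.62517166137695) [[513.0, 36.0], [546.0, -14.0], [679.0, 75.0], [646.0, 125.0]] [0.02406709 0.02716677 0.02982752]
head 133 [658.03408422  79.12317716  34.54996255]
side invalid 0.003977864583333333
rail 693 ((708.1471557617188, 28.736061096191406), (15.21829891204834, 191.0535430908203), 13.451355934143066) 0.028035007024446112
red 236
post top [ 644.43976545 -106.92794887   58.2761907 ] 54 0.711077839545375
tongue ((643.967041015625, -100.98841857910156), (10.655427932739258, 45.81416320800781), 13.08696174621582)
org 2966 ((594.6900024414062, 57.94804382324219), (160.49374389648438, 64.27899932861328), 33.700557708740234) [[510.0, 40.0], [546.0, -13.0], [679.0, 76.0], [644.0, 129.0]] [0.02209537 0.02562569 0.02843082]
head 54 [657.24338899  83.08395296  33.71397425]
```

View pics/crop.png

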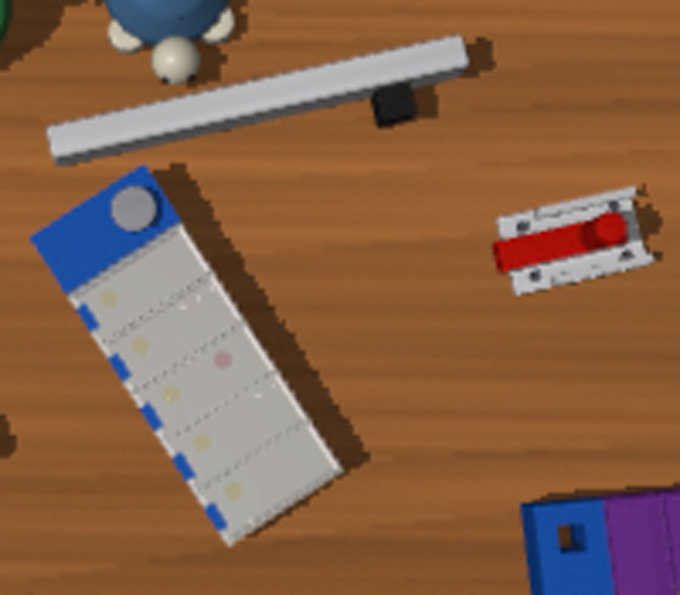

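The crop confirms the choice: clear organizer, blue pinned end, pin head at crop (135,208), free corner of the pushed face at (230,543), black stop at (395,105), red latch with its nose at (497,255) and post at (608,228). Averaging both views:

| Item | World position / angle |
|---|---|
| Dock origin | about (657.5, 81.1) mm |
| Dock yaw | 13.5° |
| Organizer | about −70° from the dock |

First I go above the start of the push.

Emit:
{"fn": "move_arm", "kwargs": {
  "rows": "0 0 0 -0.037 0.043 0 0; 0 0 0 -0.037 0.043 0 0; 0 0 0 -0.037 0.043 0 0; 0 0 0 -0.037 0.043 0 0; 0 0 0 -0.037 0.043 0 0; 0 0 0 -0.037 0.043 0 0; 0 0 0 -0.037 0.043 0 0; 0 0 0 -0.037 0.043 0 0",
  "squeeze": 10
}}

```text
t: 1.1
eef_pos: [0.3757, -0.2354, 0.2346]
ee_rot: [-3.142, 0.0, -2.864]
force: [1.3, -0.8, 0.3]
width: 0.013
gripper_force: 0.0
```

Emit:
{"fn": "move_arm", "kwargs": {
  "rows": "0 0 0 -0.037 0.043 0 0; 0 0 0 -0.037 0.043 0 0; 0 0 0 -0.037 0.043 0 0; 0 0 0 -0.037 0.043 0 0; 0 0 0 -0.037 0.043 0 0; 0 0 0 -0.037 0.043 0 0; 0 0 0 0 0 0 0; 0 0 0 0 0 0 0"
}}

```text
t: 2.1
eef_pos: [0.5176, 0.0718, 0.234]
ee_rot: [-3.141, -0.001, -2.863]
force: [0.1, 0.2, 0.2]
width: 0.0005
gripper_force: 0.0
```

Emit:
{"fn": "move_arm", "kwargs": {
  "rows": "0 0 10 0 0 0 0; 0 0 10 0 0 0 0; 0 0 10 0 0 0 0; 0 0 10 0 0 0 0; 0 0 10 0 0 0 0; 0 0 10 0 0 0 0; 0 0 10 0 0 0 0; 0 0 2 0 0 0 0"
}}

```text
t: 3.1
eef_pos: [0.5204, 0.0655, 0.2347]
ee_rot: [3.14, -0.01, 2.17]
force: [-0.5, -0.1, -0.6]
width: 0.0006
gripper_force: 0.0
```

```bash
cat > go.py <<'E'
from h import *
from scipy.spatial.transform import Rotation as Ro
O=np.array([657.5,81.1]); A=13.5
def R2(a): a=np.radians(a); return np.array([[np.cos(a),-np.sin(a)],[np.sin(a),np.cos(a)]])
def rel(p,ang,z):
    "shift in tool axes (mm) to dock-pin-frame point p rotated by ang (world deg), TCP height z mm"
    s=arm.get_state(); R=Ro.from_euler('xyz',s["ee_rot"]).as_matrix()
    w=np.r_[O+R2(ang)@p,z]; return R.T@(w-s["eef_pos"]*1000)
def st():
    s=arm.get_state(); print("t",s["t"],"pos",(s["eef_pos"]*1000).round(1),"rpy deg",np.degrees(s["ee_rot"]).round(1),"F",s["force"].round(1),"w",s["width"],"q6",s["q"][5].round(2)); return s
E
python3 - <<'E'
from go import *
st(); print(rel([-75,-115],-56.3,20).round(1))
E
```

```text
t 3.1 pos [520.4  65.5 234.7] rpy deg [179.9  -0.6 124.4] F [-0.5 -0.1 -0.6] w 0.0006464123516830981 q6 -3.03
[  9.6   7.5 214.8]
```

```bash
python3 -c "
from go import *
print(np.degrees(arm.get_state()['q']).round(1))"
```

```text
[  28.2    6.4  -17.7   -0.7  -65.8 -173.5]
```

q6 came close to its range end because the shoulder offset makes q1 28° here. I back off 10° and will push with the leading finger edge, keeping that offset along the arc.

Emit:
{"fn": "move_arm", "kwargs": {
  "rows": "0 0 -9.8 0 0 0 0; 0 0 0 0 0 0 0; 0 0 0 0 0 0 0"
}}

```text
t: 3.48
eef_pos: [0.521, 0.066, 0.2345]
ee_rot: [3.139, -0.01, 2.337]
force: [0.2, 0.7, 0.7]
width: 0.0007
gripper_force: 0.0
```

```bash
python3 - <<'E'
from go import *
s=st(); print(np.degrees(s["q"]).round(1)); print(rel([-75,-106],-56.3,20).round(1))
E
```

```text
t 3.475 pos [521.   66.  234.5] rpy deg [179.8  -0.6 133.9] F [0.2 0.7 0.7] w 0.0007196303759602471 q6 -2.86
[  28.2    6.5  -17.7   -0.6  -65.8 -164. ]
[  6.7  17.2 214.7]
```

Emit:
{"fn": "move_arm", "kwargs": {
  "rows": "0 -0.6 0 0.007 0.017 0 0; 0 0 0 0 0 0.045 0; 0 0 0 0 0 0.045 0; 0 0 0 0 0 0.045 0; 0 0 0 0 0 0.035 0; 0 0 0 0 0 0.025 0; 0 0 0 0 0 0.02 0; 0 0 0 0 0 0 0"
}}

```text
t: 4.47
eef_pos: [0.5281, 0.0838, 0.0181]
ee_rot: [-3.141, 0.0, 2.341]
force: [-0.8, -0.3, 0.3]
width: 0.0005
gripper_force: 0.0
```

```bash
cat >> go.py <<'E'
def organg(n):
    im,d=arm.grab_frame(n); P=cloud(n,d); H,S,V=cv2.split(cv2.cvtColor(im,cv2.COLOR_BGR2HSV))
    return im,P,H,S,V
E
python3 - <<'E'
from go import *
s=st(); print(rel([-58,-106],-56.3,20).round(1))
im,d=arm.grab_frame("side"); cv2.imwrite("pics/s1.png",cv2.resize(im[120:360,180:500],None,fx=2.4,fy=2.4))
E
```

```text
t 4.475 pos [528.1  83.8  18.1] rpy deg [-180.     0.   134.1] F [-0.8 -0.3  0.3] w 0.0004877736008813271 q6 -2.9
[-15.8  -2.8  -1.9]
```

View pics/s1.png

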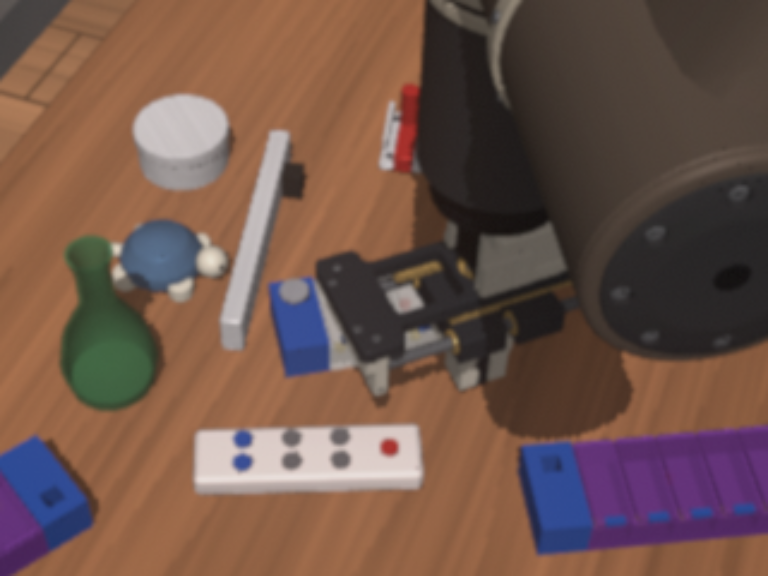

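```bash
python3 - <<'E'
from go import *
s=st(); R=Ro.from_euler('xyz',s["ee_rot"]).as_matrix()
for p in ([0,0,8],[0,21,8],[0,-21,8],[0,65,8],[0,-65,8],[0,0,-58],[0,96,-58],[0,-96,-58]):
    uv=proj("side",s["eef_pos"]+R@(np.array(p)/1000))[0]; print(p,((uv-[180,120])*2.4).round())
im=cv2.imread("pics/s1.png")
cv2.imwrite("pics/s1c.png",cv2.resize(im[220:420,290:590],None,fx=2.6,fy=2.6,interpolation=2))
E
```

```text
t 4.525 pos [528.9  84.1  19.2] rpy deg [179.9   0.  134.2] F [ 0.   0.  -0.4] w 0.0008298146509198719 q6 -2.9
[0, 0, 8] [473. 370.]
[0, 21, 8] [444. 379.]
[0, -21, 8] [502. 360.]
[0, 65, 8] [382. 400.]
[0, -65, 8] [562. 341.]
[0, 0, -58] [482. 303.]
[0, 96, -58] [337. 349.]
[0, -96, -58] [618. 259.]
```

View pics/s1c.png

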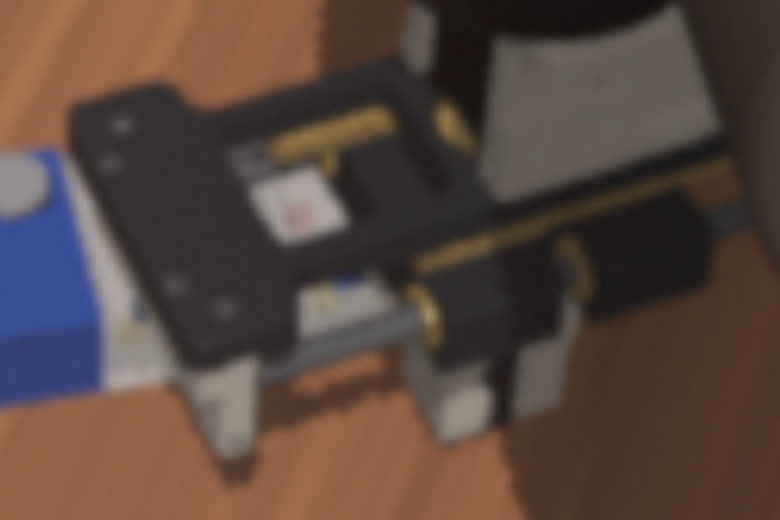

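The grey leg at crop (235,450) hangs off the gripper. I'll find out where it is from depth.

```bash
python3 - <<'E'
from go import *
im,d=arm.grab_frame("side"); P=cloud("side",d)*1000; s=arm.get_state(); R=Ro.from_euler('xyz',s["ee_rot"]).as_matrix()
Q=(P-s["eef_pos"]*1000)@R
for c in [(235,445),(230,400),(215,375),(200,340),(120,200),(390,330),(465,420),(445,440),(520,420),(460,300),(520,340),(640,260)]:
    u,v=[int(round(a)) for a in ((np.array(c)/2.6+[290,220])/2.4+[180,120])]; print(c,"tool",Q[v,u].round(),"world",P[v,u].round())
m=(abs(Q[...,0])<60)&(abs(Q[...,1])<110)&(Q[...,2]>-62)&(P[...,2]>35)
q=Q[m]
for a in range(-100,101,20):
    k=q[abs(q[:,1]-a)<10]; 
    if len(k): print(a,len(k),"zmax",k[:,2].max().round(),"x",np.percentile(k[:,0],[2,98]).round())
E
```

```text
(235, 445) tool [ 40.  85. -58.] world [563. 172.  78.]
(230, 400) tool [ 40.  86. -75.] world [563. 173.  95.]
(215, 375) tool [ 38.  90. -83.] world [567. 174. 104.]
(200, 340) tool [ 39.  93. -98.] world [569. 177. 118.]
(120, 200) tool [ -4.  94. -98.] world [600. 147. 118.]
(390, 330) tool [ 33.  45. -72.] world [538. 139.  92.]
(465, 420) tool [13. 10.  1.] world [528. 101.  19.]
(445, 440) tool [ 3.  9. 21.] world [534.  93.  -1.]
(520, 420) tool [  5. -11.  21.] world [518.  80.  -1.]
(460, 300) tool [ 37.  29. -80.] world [524. 131. 100.]
(520, 340) tool [ 38.  13. -61.] world [512. 121.  81.]
(640, 260) tool [ 39. -14. -78.] world [492. 102.  97.]
-40 2 zmax -60.0 x [39. 39.]
-20 30 zmax -15.0 x [11. 40.]
0 32 zmax -15.0 x [10. 40.]
20 30 zmax -15.0 x [-2. 40.]
40 36 zmax -49.0 x [-26.  39.]
80 55 zmax -54.0 x [-36.  40.]
100 2 zmax -58.0 x [33. 37.]
```

The leg tip sits at 78 mm height, so it is clear. Now I approach contact slowly.

Emit:
{"fn": "move_arm", "kwargs": {
  "rows": "0 0 0 -0.003 -0.0005 0 0; 0 0 0 -0.003 -0.0005 0 0; 0 0 0 -0.002 -0.0004 0 0; 0 0 0 -0.002 -0.0004 0 0; 0 0 0 -0.002 -0.0004 0 0; 0 0 0 -0.002 -0.0004 0 0; 0 0 0 -0.002 -0.0004 0 0; 0 0 0 -0.001 -0.0004 0 0"
}}

```text
t: 5.58
eef_pos: [0.5382, 0.069, 0.0195]
ee_rot: [3.139, 0.001, 2.342]
force: [-0.9, 0.1, 0.9]
width: 0.0006
gripper_force: 0.5
```

Emit:
{"fn": "move_arm", "kwargs": {
  "rows": "0 0 -2.5 -0.0042 -0.0032 0 0; 0 0 -2.5 -0.0042 -0.0032 0 0; 0 0 -2.5 -0.0042 -0.0032 0 0; 0 0 -2.5 -0.0042 -0.0032 0 0"
}}

```text
t: 6.08
eef_pos: [0.5422, 0.0482, 0.0196]
ee_rot: [3.139, 0.001, 2.518]
force: [-0.6, 0.7, 0.2]
width: 0.0004
gripper_force: 0.4
```

```bash
cat >> go.py <<'E'
def rep():
    s=st(); y=np.degrees(s["ee_rot"][2]); a=y-180-10.4 # organizer world yaw implied by tool
    print("TCP in dock",(R2(-A)@(s["eef_pos"][:2]*1000-O)).round(1),"in turned frame",(R2(-a)@(s["eef_pos"][:2]*1000-O)).round(1),"org ang from home",round(a-A,1),"F dock",(R2(-A)@s["force"][:2]).round(1))
E
python3 -c "
from go import *
rep()"
```

```text
t 6.075 pos [542.2  48.2  19.6] rpy deg [1.799e+02 1.000e-01 1.443e+02] F [-0.6  0.7  0.2] w 0.00039608563049748355 q6 -2.64
TCP in dock [-119.8   -5. ] in turned frame [ -56.3 -105.9] org ang from home -59.6 F dock [-0.4  0.8]
```

Emit:
{"fn": "move_arm", "kwargs": {
  "rows": "0 0 -2.5 -0.0042 -0.0032 0 0; 0 0 -2.5 -0.0042 -0.0032 0 0; 0 0 -2.5 -0.0042 -0.0032 0 0; 0 0 -2.5 -0.0042 -0.0032 0 0; 0 0 -2.5 -0.0042 -0.0032 0 0; 0 0 -2.5 -0.0042 -0.0032 0 0; 0 0 -2.5 -0.0042 -0.0032 0 0; 0 0 -2.5 -0.0042 -0.0032 0 0"
}}

```text
t: 7.08
eef_pos: [0.5603, 0.0103, 0.0195]
ee_rot: [3.14, 0.002, 2.867]
force: [-0.4, -0.0, -0.8]
width: 0.0008
gripper_force: 0.4
```

Emit:
{"fn": "move_arm", "kwargs": {
  "rows": "0 0 -2.5 -0.0042 -0.0032 0 0; 0 0 -2.5 -0.0042 -0.0032 0 0; 0 0 -2.5 -0.0042 -0.0032 0 0; 0 0 -2.5 -0.0042 -0.0032 0 0; 0 0 -2.5 -0.0042 -0.0032 0 0; 0 0 -2.5 -0.0042 -0.0032 0 0; 0 0 -2.5 -0.0042 -0.0032 0 0; 0 0 -2.5 -0.0042 -0.0032 0 0"
}}

```text
t: 8.07
eef_pos: [0.5902, -0.0191, 0.0195]
ee_rot: [3.141, 0.002, -3.067]
force: [-1.6, 0.9, 0.5]
width: 0.0002
gripper_force: 0.5
```

```bash
python3 -c "
from go import *
rep()
for n in ('side',):
    im,d=arm.grab_frame(n); cv2.imwrite('pics/s2.png',cv2.resize(im[120:320,200:440],None,fx=3,fy=3))"
```

```text
t 8.075 pos [590.2 -19.1  19.5] rpy deg [ 1.799e+02  1.000e-01 -1.757e+02] F [-1.6  0.9  0.5] w 0.00017258347885709338 q6 -1.79
TCP in dock [-88.8 -81.7] in turned frame [ -56.2 -106.8] org ang from home -379.6 F dock [-1.3  1.3]
```

View pics/s2.png

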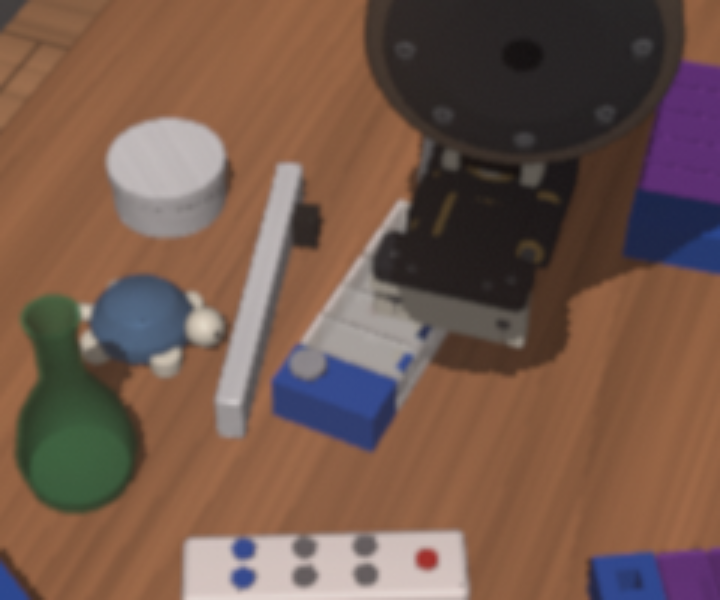

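The picture shows the organizer pivoting about the pin, about 20° from home, with the stop at (305,225) ahead of its free end. I continue, slower.

Emit:
{"fn": "move_arm", "kwargs": {
  "rows": "0 0 -2.5 -0.0042 -0.0032 0 0; 0 0 -2.5 -0.0042 -0.0032 0 0; 0 0 -2.5 -0.0042 -0.0032 0 0; 0 0 -2.5 -0.0042 -0.0032 0 0; 0 0 -2.5 -0.0042 -0.0032 0 0; 0 0 -2 -0.0033 -0.0025 0 0; 0 0 -1 -0.0017 -0.0012 0 0"
}}

```text
t: 9.0
eef_pos: [0.6193, -0.0335, 0.0195]
ee_rot: [3.141, 0.002, -2.798]
force: [-1.2, -0.1, -0.5]
width: 0.0006
gripper_force: 0.4
```

Emit:
{"fn": "move_arm", "kwargs": {
  "rows": "0 0 -0.4 -0.0007 -0.0005 0 0; 0 0 -0.4 -0.0007 -0.0005 0 0; 0 0 -0.4 -0.0007 -0.0005 0 0; 0 0 0 0 0 0 0"
}}

```text
t: 9.5
eef_pos: [0.6221, -0.034, 0.0197]
ee_rot: [3.141, 0.003, -2.777]
force: [-0.3, -0.8, -0.1]
width: 0.0004
gripper_force: 0.2
```

```bash
python3 -c "
from go import *
rep()"
```

```text
t 9.5 pos [622.1 -34.   19.7] rpy deg [ 180.     0.2 -159.1] F [-0.3 -0.8 -0.1] w 0.00040168402737034094 q6 -1.46
TCP in dock [ -61.3 -103.7] in turned frame [ -55.8 -106.7] org ang from home -363.0 F dock [-0.5 -0.7]
```

Emit:
{"fn": "move_arm", "kwargs": {
  "rows": "0 0 0 -0.0006 -0.0001 0 0; 0 0 0 -0.0006 -0.0001 0 0; 0 0 0 -0.0005 -0.0001 0 0; 0 0 0 -0.0005 0 0 0; 0 0 0 0 0 0 0"
}}

```text
t: 10.12
eef_pos: [0.6242, -0.0336, 0.0197]
ee_rot: [3.141, 0.003, -2.777]
force: [-1.5, -0.6, 0.3]
width: 0.0007
gripper_force: 0.5
```

Emit:
{"fn": "move_arm", "kwargs": {
  "rows": "0 0 0 -0.0004 -0.0001 0 0; 0 0 0 -0.0003 0 0 0; 0 0 0 0 0 0 0"
}}

```text
t: 10.5
eef_pos: [0.6245, -0.0335, 0.0196]
ee_rot: [3.141, 0.002, -2.777]
force: [-2.5, -2.1, 0.6]
width: 0.0004
gripper_force: 1.6
```

Emit:
{"fn": "move_arm", "kwargs": {
  "rows": "0 0 0 -0.0003 0 0 0; 0 0 0 0 0 0 0"
}}

```text
t: 10.75
eef_pos: [0.6245, -0.0335, 0.0196]
ee_rot: [3.141, 0.002, -2.777]
force: [-3.8, -3.6, 2.2]
width: 0.0004
gripper_force: 2.5
```

Emit:
{"fn": "move_arm", "kwargs": {
  "rows": "0 0 0 -0.0003 0 0 0; 0 0 0 0 0 0 0"
}}

```text
t: 11.0
eef_pos: [0.6246, -0.0335, 0.0196]
ee_rot: [3.141, 0.001, -2.777]
force: [-5.3, -3.0, 3.3]
width: 0.0001
gripper_force: 2.9
```

```bash
python3 -c "
from go import *
rep()"
```

```text
t 11.0 pos [624.6 -33.5  19.6] rpy deg [ 1.800e+02  1.000e-01 -1.591e+02] F [-5.3 -3.   3.3] w 0.0001396775283089136 q6 -1.46
TCP in dock [ -58.8 -103.8] in turned frame [ -53.2 -106.7] org ang from home -363.0 F dock [-5.9 -1.6]
```

Emit:
{"fn": "move_arm", "kwargs": {
  "rows": "0 0 0 -0.0004 0 0 0; 0 0 0 0 0 0 0; 0 0 0 0 0 0 0"
}}

```text
t: 11.38
eef_pos: [0.6246, -0.0335, 0.0196]
ee_rot: [3.141, 0.001, -2.777]
force: [-6.5, -2.4, 3.9]
width: 0.0004
gripper_force: 3.4
```

Emit:
{"fn": "move_arm", "kwargs": {
  "rows": "0 0 0 0 0 0 0; 0 0 0 0 0 0 0; 0 0 0 0 0 0 0; 0 0 0 0 0 0 0; 0 0 0 0 0 0 0; 0 0 0 0 0 0 0; 0 0 0 0 0 0 0"
}}

```text
t: 12.25
eef_pos: [0.6246, -0.0335, 0.0196]
ee_rot: [3.141, 0.001, -2.777]
force: [-6.6, -2.3, 4.2]
width: 0.0003
gripper_force: 3.4
```

Emit:
{"fn": "move_arm", "kwargs": {
  "rows": "0 0 0 -0.0002 0 0 0; 0 0 0 0 0 0 0; 0 0 0 0 0 0 0; 0 0 0 0 0 0 0; 0 0 0 0 0 0 0"
}}

```text
t: 12.88
eef_pos: [0.6246, -0.0335, 0.0195]
ee_rot: [3.141, 0.0, -2.777]
force: [-7.4, -3.2, 4.1]
width: 0.0004
gripper_force: 3.6
```

Emit:
{"fn": "move_arm", "kwargs": {
  "rows": "0 0 0 0.0008 0 0 0; 0 0 0 0.001 0 0 0; 0 0 0 0.003 0 0 0; 0 0 0 0.01 0 0 0; 0 0 0 0.015 0 0 0; 0 0 0 0 0 -0.03 0; 0 0 0 0 0 -0.04 0; 0 0 7.4 0 0 -0.03 0"
}}

```text
t: 13.88
eef_pos: [0.5975, -0.044, 0.1214]
ee_rot: [3.141, 0.004, -2.908]
force: [0.4, 0.5, -0.1]
width: 0.0006
gripper_force: 0.0
```

```bash
python3 - <<'E'
from go import *
rep(); print(rel([-55,-243],A,120).round(1), rel([-55,-243],A,35).round(1))
E
```

```text
t 13.875 pos [597.5 -44.  121.4] rpy deg [ 180.     0.2 -166.6] F [ 0.4  0.5 -0.1] w 0.0005764246069990336 q6 -1.59
TCP in dock [ -87.5 -107.6] in turned frame [ -66.4 -121.8] org ang from home -370.5 F dock [0.5 0.4]
[ -32.9 -135.3    1.4] [ -32.5 -135.4   86.4]
```

Emit:
{"fn": "move_arm", "kwargs": {
  "rows": "0 0 0 -0.008 -0.034 0 0; 0 0 0 -0.008 -0.034 0 0; 0 0 0 -0.008 -0.034 0 0; 0 0 0 -0.009 -0.033 0 0; 0 0 0 0 0 0 0; 0 0 0 0 0 0 0"
}}

```text
t: 14.62
eef_pos: [0.6606, -0.1672, 0.1193]
ee_rot: [3.14, 0.002, -2.907]
force: [-0.3, 0.1, -0.4]
width: 0.0006
gripper_force: 0.0
```

```bash
python3 - <<'E'
from go import *
rep(); print(rel([-55,-243],A,35).round(1))
im,d=arm.grab_frame("side"); cv2.imwrite('pics/s3.png',cv2.resize(im[120:320,200:440],None,fx=3,fy=3))
P=cloud("side",d)*1000
dk=np.c_[(P[...,:2]-O).reshape(-1,2)@R2(A),P[...,2].ravel()].reshape(P.shape)
m=(dk[...,0]>-60)&(dk[...,0]<25)&(dk[...,1]>-165)&(dk[...,1]<25)&(P[...,2]>20)&(P[...,2]<31)
print(cv2.minAreaRect(dk[m][:,:2].astype(np.float32)))
H,S,V=cv2.split(cv2.cvtColor(im,cv2.COLOR_BGR2HSV)); m=((H<8)|(H>172))&(S>150)&(V>60)&(abs(dk[...,0]+55)<25)&(abs(dk[...,1]+180)<60)
for lo,hi in((10,24),(28,60)):
    q=dk[m&(P[...,2]>lo)&(P[...,2]<hi)]; print(lo,len(q),np.percentile(q,[3,50,97],axis=0).round(1).tolist() if len(q) else 0)
E
```

```text
t 14.625 pos [ 660.6 -167.2  119.3] rpy deg [ 1.799e+02  1.000e-01 -1.665e+02] F [-0.3  0.1 -0.4] w 0.0005569490304986264 q6 -1.37
TCP in dock [ -54.9 -242.2] in turned frame [ -10.1 -248.1] org ang from home -370.4 F dock [-0.3  0.2]
[ 0.3 -0.9 84.3]
((-11.819511413574219, -72.74390411376953), (182.6533660888672, 79.93987274169922), 86.1962890625)
10 115 [[-60.6, -193.3, 12.0], [-55.7, -171.1, 17.0], [-50.7, -153.0, 22.3]]
28 87 [[-61.0, -201.8, 29.1], [-55.6, -192.2, 43.8], [-49.6, -188.7, 49.2]]
```

View pics/s3.png

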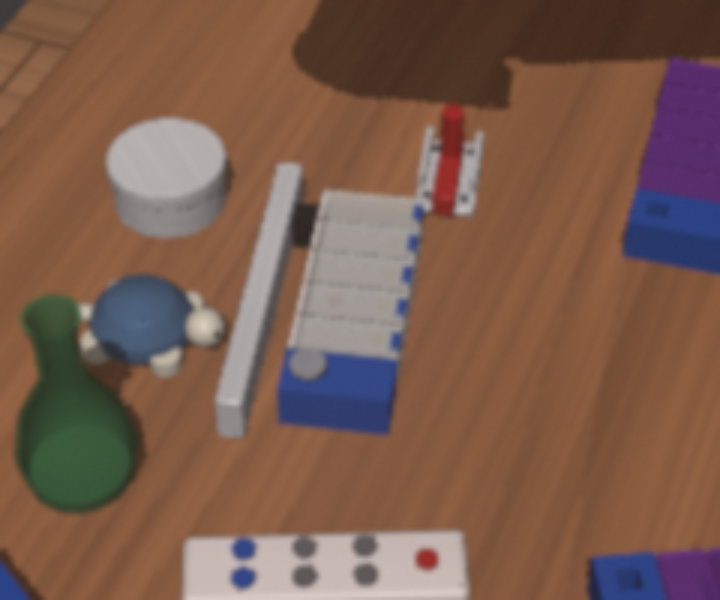

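The organizer rests against the stop at (308,222), parallel to the rail. The latch post is at (452,115) and its nose at (443,212), still open. I descend behind the post.

Emit:
{"fn": "move_arm", "kwargs": {
  "rows": "0 0 0 0 0 0.025 0; 0 0 0 0 0 0.025 0; 0 0 0 0 0 0.02 0; 0 0 0 0 0 0.014 0; 0 0 0 0 0 0 0"
}}

```text
t: 15.3
eef_pos: [0.661, -0.1666, 0.0348]
ee_rot: [3.14, 0.001, -2.905]
force: [0.7, 1.0, -1.5]
width: 0.0006
gripper_force: 0.0
```

Emit:
{"fn": "move_arm", "kwargs": {
  "rows": "0 0 0 0 0.004 0 0; 0 0 0 0 0.003 0 0; 0 0 0 0 0.002 0 0; 0 0 0 0 0.002 0 0; 0 0 0 0 0.002 0 0; 0 0 0 0 0.002 0 0; 0 0 0 0 0.002 0 0; 0 0 0 0 0.002 0 0"
}}

```text
t: 16.3
eef_pos: [0.6573, -0.1486, 0.0356]
ee_rot: [3.141, 0.003, -2.906]
force: [-0.4, -0.1, -0.5]
width: 0.0005
gripper_force: 0.0
```

```bash
python3 -c "
from go import *
rep()"
```

```text
t 16.3 pos [ 657.3 -148.6   35.6] rpy deg [ 180.     0.2 -166.5] F [-0.4 -0.1 -0.5] w 0.0005083894211230143 q6 -1.4
TCP in dock [ -53.9 -223.3] in turned frame [ -12.7 -229.4] org ang from home -370.4 F dock [-0.5 -0. ]
```

Emit:
{"fn": "move_arm", "kwargs": {
  "rows": "0 0 0 0 0.002 0 0; 0 0 0 0 0.002 0 0; 0 0 0 0 0.002 0 0; 0 0 0 0 0.002 0 0"
}}

```text
t: 16.8
eef_pos: [0.6554, -0.1409, 0.0356]
ee_rot: [3.141, 0.003, -2.906]
force: [0.7, -2.1, -0.5]
width: 0.0004
gripper_force: 1.2
```

Emit:
{"fn": "move_arm", "kwargs": {
  "rows": "0 0 0 0 0.002 0 0; 0 0 0 0 0.002 0 0; 0 0 0 0 0.002 0 0; 0 0 0 0 0.002 0 0"
}}

```text
t: 17.3
eef_pos: [0.6535, -0.133, 0.0357]
ee_rot: [3.141, 0.003, -2.906]
force: [0.7, -2.7, -1.2]
width: 0.0006
gripper_force: 1.2
```

```bash
python3 -c "
from go import *
rep()"
```

```text
t 17.3 pos [ 653.5 -133.    35.7] rpy deg [ 180.     0.2 -166.5] F [ 0.7 -2.7 -1.2] w 0.0005548011314327008 q6 -1.42
TCP in dock [ -53.8 -207.3] in turned frame [ -15.5 -213.6] org ang from home -370.4 F dock [ 0.  -2.8]
```

Emit:
{"fn": "move_arm", "kwargs": {
  "rows": "0 0 0 0 0.002 0 0; 0 0 0 0 0.002 0 0; 0 0 0 0 0.002 0 0; 0 0 0 0 0.002 0 0"
}}

```text
t: 17.8
eef_pos: [0.6517, -0.1252, 0.0356]
ee_rot: [3.141, 0.003, -2.906]
force: [1.6, -3.0, -0.4]
width: 0.0007
gripper_force: 1.2
```

Emit:
{"fn": "move_arm", "kwargs": {
  "rows": "0 0 0 0 0.001 0 0; 0 0 0 0 0.001 0 0; 0 0 0 0 0.001 0 0; 0 0 0 0 0.001 0 0"
}}

```text
t: 18.3
eef_pos: [0.6507, -0.1214, 0.0357]
ee_rot: [3.141, 0.003, -2.906]
force: [-0.2, -3.3, -0.1]
width: 0.0005
gripper_force: 1.2
```

Emit:
{"fn": "move_arm", "kwargs": {
  "rows": "0 0 0 0 0.001 0 0; 0 0 0 0 0.001 0 0; 0 0 0 0 0 0 0"
}}

```text
t: 18.68
eef_pos: [0.6505, -0.1204, 0.0358]
ee_rot: [-3.141, 0.003, -2.906]
force: [1.8, -8.0, -2.0]
width: 0.0002
gripper_force: 3.6
```

```bash
python3 -c "
from go import *
rep()"
```

```text
t 18.675 pos [ 650.5 -120.4   35.8] rpy deg [-180.     0.2 -166.5] F [ 1.8 -8.  -2. ] w 0.0001748320517034683 q6 -1.45
TCP in dock [ -53.8 -194.3] in turned frame [ -17.9 -200.8] org ang from home -370.4 F dock [-0.1 -8.2]
```

Emit:
{"fn": "move_arm", "kwargs": {
  "rows": "0 0 0 0 0.0004 0 0; 0 0 0 0 0 0 0"
}}

```text
t: 18.92
eef_pos: [0.6505, -0.1203, 0.0358]
ee_rot: [-3.141, 0.003, -2.906]
force: [3.2, -8.7, -2.0]
width: 0.0003
gripper_force: 4.3
```

Emit:
{"fn": "move_arm", "kwargs": {
  "rows": "0 0 0 0 -0.001 0 0; 0 0 0 0 -0.003 0 0; 0 0 0 0 -0.01 0 0; 0 0 0 0 -0.02 0 0; 0 0 0 0 0 -0.04 0; 0 0 0 0 0 -0.045 0; 0 0 0 0 -0.05 0 0; 0 0 0 0 -0.05 0 0"
}}

```text
t: 19.92
eef_pos: [0.6822, -0.2513, 0.122]
ee_rot: [3.142, 0.005, -2.905]
force: [0.7, -0.5, -0.1]
width: 0.0004
gripper_force: 0.0
```

```bash
python3 - <<'E'
from go import *
rep()
for n in("side","top"):
    im,d=arm.grab_frame(n); 
    if n=="side": a=im[120:320,200:440]
    else: b=im[150:350,270:510]
    P=cloud(n,d)*1000; dk=np.c_[(P[...,:2]-O).reshape(-1,2)@R2(A),P[...,2].ravel()].reshape(P.shape)
    H,S,V=cv2.split(cv2.cvtColor(im,cv2.COLOR_BGR2HSV)); m=((H<8)|(H>172))&(S>150)&(V>60)&(abs(dk[...,0]+55)<25)&(abs(dk[...,1]+165)<60)
    for lo,hi in((10,24),(28,60)):
        q=dk[m&(P[...,2]>lo)&(P[...,2]<hi)]; print(n,lo,len(q),np.percentile(q,[3,50,97],axis=0).round(1).tolist() if len(q) else 0)
cv2.imwrite('pics/fin.png',cv2.resize(np.vstack([a,b]),None,fx=1.5,fy=1.5,interpolation=2))
E
```

```text
t 19.925 pos [ 682.2 -251.3  122. ] rpy deg [ 180.     0.3 -166.4] F [ 0.7 -0.5 -0.1] w 0.000405040530532972 q6 -1.25
TCP in dock [ -53.6 -329. ] in turned frame [   6.3 -333.2] org ang from home -370.3 F dock [ 0.6 -0.7]
side 10 141 [[-61.7, -165.4, 10.9], [-56.0, -140.9, 16.8], [-49.4, -125.4, 22.0]]
side 28 71 [[-60.3, -174.6, 29.2], [-55.8, -164.8, 44.1], [-50.9, -161.9, 49.3]]
top 10 245 [[-61.2, -167.9, 16.0], [-55.0, -147.8, 18.5], [-48.3, -129.1, 21.0]]
top 28 95 [[-61.3, -177.1, 31.3], [-55.3, -169.6, 48.6], [-49.6, -165.0, 51.7]]
```

View pics/fin.png

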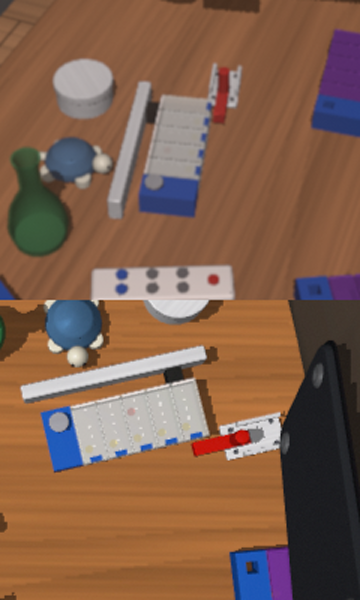

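Both views show the organizer home on the stop, at (152,110) upper and (173,374) lower. The tongue is fully across in front of it, with the nose at (195,448) in the lower half, which is dock y ≈ −127 mm. The arm is clear.

```bash
python3 -c "
from station import arm
print(arm.job_done())"
```

```text
the job is handed in; nothing more can be done
None
```

The job is handed in: the organizer was swung home and pressed on the stop at about 7–8 N for over a second, then the red latch was slid to its hard end (about 9 N at the stop) and everything released at about 20 s, with the tin, vase, turtle and remote left alone.

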